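# Release the filter slide with the pin

## Robot

A 6-joint arm with a two-finger parallel gripper is mounted at the origin on a cart in front of the work surface, level with it; the furniture and walls round the work are solid. World frame = base frame: x ahead of the robot, y to its left, z up, the work surface at z = 0. Lengths are in m, angles in degrees, forces in N, time in s.
With the tool pointing down it reaches from about 0.4 to 0.825 m from the base axis. Payload 7 kg.
Tool frame: the origin (TCP) lies at the very end of the fingers, on their centre line; the grasp point (between the pads) lies 19 mm behind it; z points along the fingers, y is the direction in which the jaws open and shut (so a half turn about z gives the same grasp; the last joint's range is limited). The gripper opens to 88 mm and grips with 3 to 60 N. Pads are 19 mm wide; open, the fingers measure 130 mm over their backs; the gripper's body (78 mm by 193 mm) begins 47 mm behind the grasp point.
Start: joints at [16.507, 20.546, 0.682, 0, -70.136, -16.507], TCP at [0.675, -0, 0.227] pointing down, gripper open.
Joint ranges: [-176.03, 176.03], [-82.01, 121.73], [-58.28, 71.71], [-173.87, 95.51], [-174.79, -0.11], [-173.66, 173.66]. Speed limits (degrees/s): [136.94, 136.94, 172.46, 180, 180, 180].

## Interface

Orientations are given as [roll, pitch, yaw] about the fixed x, y, z axes, in that order (R = Rz(yaw) Ry(pitch) Rx(roll)).
In Python, from plant import telemetry, snapshot, calibration, workorder gives the robot as it stands. The module is installed in compiled form; this text tells all that it offers.
- The arm moves only by the tool step_arm, never from a script. Its argument "plan" is text: rows parted by semicolons, each of 7 numbers parted by spaces: the finger opening in cm, from 0 to 8.76, then the shift along the tool's x, y, z in cm, then the turn, a rotation vector about the tool's x, y, z in degrees. A call has 1 to 12 rows; each row shifts and turns the commanded pose from where the row before left it, along the tool's axes as they then stand; what a row does not reach is not made up. A row lasts 1/12 s, in which the tool goes at most 41.7 mm and 7.16 degrees, less where a joint would pass 70% of its speed; a pose out of reach is approached as far as the arm can. A call with a gripper value outside its range is refused whole. The fingers move at their own pace and stop on an object; the grip force is fixed at half the most. Time passes only in rows, so rows that do not move let the fingers close. It gives the time, the measured TCP pose, the force and the opening at its end, in the units of the state.
- telemetry.get_obs(): the state, without advancing time (a new reading comes with each control period).
- snapshot(name): name is "scene" or "side" or "wrist"; returns the picture (400x640x3 uint8, blue, green, red); there is no depth.
- calibration(name): a dict with "K" (3x3 intrinsics, pixels), "camera_from_world" (4x4, takes a point from world to camera coordinates). Camera axes: x right, y up, looking along -z (the intrinsics and any distortion apply to the point x, -y, -z); pixel columns grow to the right and rows downward; lengths in m; the calibration is good to about 2 mm. The wrist camera is an equidistant fisheye: a pixel r from the principal point sees the ray r / f radians off the axis. A picture is of the moment at which its call begins: read the wrist's pose just before it. calibration takes no time and is no camera call; for the wrist camera it gives the pose at the moment of the call.
- workorder.close_job(): hands the job in, once; it reports no verdict.
The state is a dict: "clock": time; "joint_pos": joint angles; "qvel": joint speeds; "tau": joint torques, N m; "tool_pos": TCP position; "orientation": TCP orientation; "force": force on the tool from outside, world axes, zero at the start; "moment": the same for the moment, N m; "opening": finger opening in m.
Only numpy, scipy, OpenCV 4.12 (cv2) and the standard library are available. Lean on these libraries where they do the work, as an engineer would, in place of code of your own. Each camera call takes 0.05 s, during which the arm holds its last target.

## Task

Take the orange pin tool from its stand, hold the red release button in the well of the filter slide down with the pin and, keeping it held, push the slide out toward the front of the unit until it reaches its stop, then lift the pin so that the button springs up and locks the slide out. Do it gently, touching the unit only with the pin tool, put the pin tool back upright and fully home in its stand, and leave the things around undisturbed.

Things in the scene. Friction and masses are not known exactly. Their poses are not given: they have to be found in the camera images.
- filter_unit: white bench unit, fixed, 190 mm long (its x, front = -x), 110 wide (its y); origin at the centre of its underside, 0 to 8 mm above the bench (levelling feet). Flat deck 50 mm above the origin; a blue head 34 mm higher covers the rear 64 mm. The black filter slide lies in a channel along x at y = 0, flush with the deck. Delicate: the pin must never press on it, down or sideways, with over 18 N
- well_mouth (a point): centre of the mouth of the square well in the top of the slide, at deck height; moves with the slide, axes as the unit's. At the start at x = -25, y = 0 mm of the unit. The well is 10 x 10 mm (mouth bevelled to 13), sides along the unit's x and y. The red button is sunk in it: its top lies 2 to 15 mm below the mouth, different every time and not measured, to be found by feel
- release (a joint): travel of the red button downward, m: 0 up, 0.0045 fully down on a hard stop. It starts to move at 3 N and needs 5.3 N at the bottom. The slide is free only while this exceeds 0.0035: a row of teeth, 8 mm apart, catches the slide wherever the button is let up. Pushing sideways before it is down jams it against a tooth
- slide (a joint): travel of the black filter slide (180 x 40 x 20 mm, aluminium front plate) out of the unit along the unit's -x, m: 0 home (locked, up to 1.5 mm of play), about 0.042 at its hard end stop. Drag about 3 N. It stays where it is left. From 0.039 on the button can spring up and lock the slide out
- pin_stand: grey block, fixed, 56 x 56 x 36 mm high, origin at the centre of its underside
- stand_hole (a point): centre of the mouth of the hole in the top of the stand, 36 mm up; hole 9 mm in diameter (bevelled to 12 mm), 32 mm deep
- pin_handle (a point): centre of the handle of the pin tool, which is grasped here: orange square handle 18 x 18 x 50 mm (its z along the pin, upward at the start; x and y along the handle's flats), 50 g. Below the handle a steel pin 6 mm in diameter and 28 mm long. At the start the pin stands in the stand's hole and the handle's flat end rests on the stand, so this point is 61 mm up
- pin_tip (a point): end of the steel pin, 53 mm below the handle's centre
- reagent_bottle: white bottle with blue cap, 56 mm in diameter, 106 mm high, loose, bystander; origin at the centre of its underside
- redcap: bottle with red cap, 48 mm in diameter, 111 mm high, loose, bystander; origin at the centre of its underside
- timer: black bench timer lying flat, 50 x 76 x 24 mm, loose, bystander; origin at the centre of its underside
- vial: small sample vial with black cap, 23 mm in diameter, 52 mm high, loose, bystander; origin at the centre of its underside
Not all that is in view belongs to the job. What is shaped like the pin_stand but pink is not meant.

How it is judged (in metres and radians):
On the way, in this order (a step that is already met when the one before it is completed fails the run):
1. the button is held fully down with the pin while the slide is still home (value of joint release above 0.0035 m and value of joint slide below 0.006 m and contact force between pin_tool and filter_unit above 2 N), for 0.1 s.
2. with the button still held down by the pin the slide is pushed more than half way out (value of joint release above 0.003 m and value of joint slide above 0.025 m and contact force between pin_tool and filter_unit above 2 N), for 0.1 s.
3. the slide is out at its stop and the button has sprung up (value of joint slide above 0.0385 m and value of joint release below 0.001 m), for 0.2 s.
At the end, for the whole second after the job is handed in: the slide is out at least 38.5 mm with the button sprung up (less than 1 mm down); the pin tool stands at rest in the stand: its tip within 4 mm of the hole's axis, its handle down on the stand (2 mm) and upright within 0.06 rad (all of step 3 and velocity of joint slide below 0.005 m/s and horizontal distance between pin_tip and stand_hole below 0.004 m and z of pin_handle in the frame of pin_stand between 0.058 and 0.063 m and angle between pin_handle's own z axis and vertical below 0.06 rad); the robot touches nothing.
It fails at once if the pin tool is forced against the unit with more than 18 N (contact force between pin_tool and filter_unit above 18 N).
It fails at once if the robot itself touches the unit (contact force between any of the fingers, the arm and filter_unit above 1 N).
It fails at once if a bystander is pushed more than 15 mm (distance of any of reagent_bottle, redcap, timer, vial from where it was at the start of the episode above 0.015 m).
It fails at once if a bottle or the vial is tipped over (angle between any of reagent_bottle, redcap, vial's own z axis and vertical above 0.4 rad).
It also fails if it takes over 58 s, if anything falls off the work surface, if the arm or the gripper's body presses on something with over 40 N, if the wrist force passes 120 N, or if a joint passes its speed limit or range.

## Working session

There is one attempt and no reset: what is moved stays moved. The work goes in short steps, Python scripts to look and compute and a tool call to move; the robot and the scene stay as the last step left them, time stands still between calls to the robot, and variables do not carry over. Pictures are saved under pics/ and viewed, and the job is handed in when it is done.

Besides the shell and the picture viewer there is one more tool, called as name(argument=value, ...) on one line, values as JSON. step_arm: Moves the arm, as the interface text tells. Its arguments: {"type":"object","properties":{"plan":{"type":"string"}},"required":["plan"]}

```bash
ls; mkdir -p pics; python3 - <<'E'
from plant import telemetry, snapshot, calibration, workorder
import cv2
print(telemetry.get_obs())
for n in("scene","side","wrist"):
    c=calibration(n);print(n,c)
    cv2.imwrite(f"pics/{n}0.png",snapshot(n))
E
```

```text
pics
{'clock': 0.0, 'joint_pos': array([ 1.65086339e+01,  2.05897781e+01,  6.33102612e-01, -2.10837075e-02,
       -7.01349475e+01, -1.65087289e+01]), 'qvel': array([ 0.01720768, -0.00108227,  0.11088705,  0.07283907, -0.00118429,
        0.02618644]), 'tau': array([-8.00930356e-04, -5.82726967e+01,  2.93058443e+01,  6.99745238e+00,
        6.93249181e-03, -2.06530804e-04]), 'tool_pos': array([ 6.74505828e-01, -1.76715788e-06,  2.25633255e-01]), 'orientation': array([ 1.79906521e+02, -7.03538302e-03, -9.00072695e+01]), 'force': array([ 0.82556262,  0.46179546, -0.84985944]), 'moment': array([ 0.03102855, -0.00251198, -0.00957551]), 'opening': 0.0875388488501689}
scene {'K': array([[365.86682928,   0.        , 318.55432287],
       [  0.        , 365.86682928, 193.78795746],
       [  0.        ,   0.        ,   1.        ]]), 'camera_from_world': array([[ 0.77586081, -0.63075368, -0.01377655, -0.41275279],
       [ 0.24428241,  0.28020424,  0.92833813, -0.21393265],
       [-0.58169245, -0.72362654,  0.37148152, -0.60875449],
       [ 0.        ,  0.        ,  0.        ,  1.        
[... 267 characters left out ...]
01523,  0.30442365,  0.93021234, -0.18627156],
       [-0.53409361, -0.76163019,  0.36696521, -0.89717324],
       [ 0.        ,  0.        ,  0.        ,  1.        ]])}
wrist {'K': array([[309.70691629,   0.        , 322.46310553],
       [  0.        , 309.70691629, 198.56738455],
       [  0.        ,   0.        ,   1.        ]]), 'camera_from_world': array([[-9.99997736e-01,  9.42048820e-04,  1.90815789e-03,
         6.73710768e-01],
       [-1.44096674e-03, -9.59584496e-01, -2.81416982e-01,
         3.54610321e-02],
       [ 1.56593019e-03, -2.81419095e-01,  9.59583681e-01,
        -3.90561979e-01],
       [ 0.00000000e+00,  0.00000000e+00,  0.00000000e+00,
         1.00000000e+00]])}
```

View pics/scene0.png

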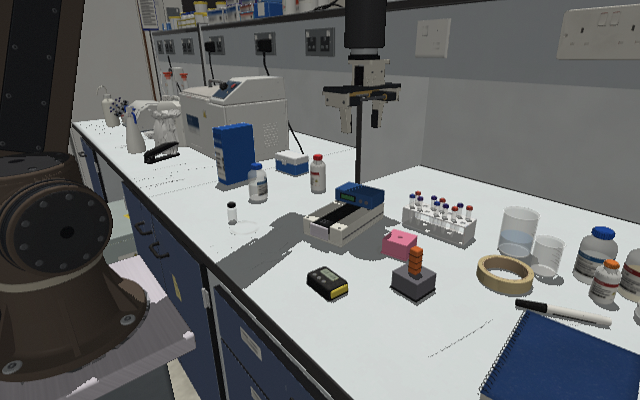

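View pics/side0.png

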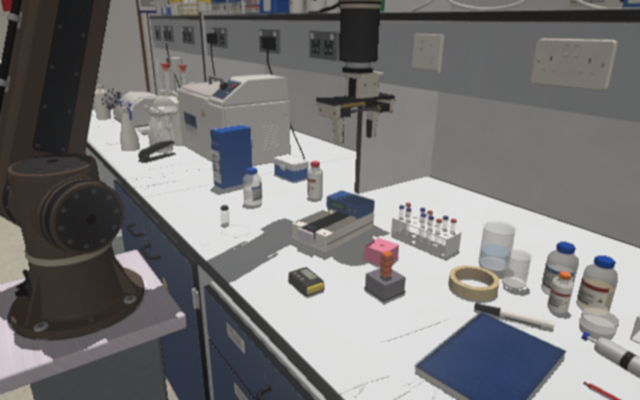

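View pics/wrist0.png

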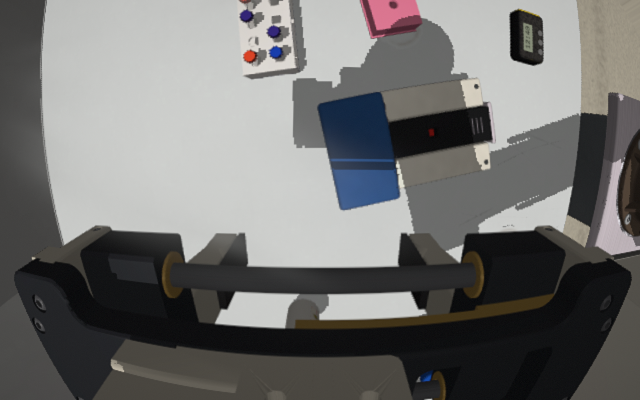

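```bash
cat > h.py <<'E'
import numpy as np, cv2
from scipy.spatial.transform import Rotation as R
from plant import telemetry, snapshot, calibration, workorder
def ray(cal,name,u,v):
    K=cal["K"];T=cal["camera_from_world"]
    a=np.array([(u-K[0,2])/K[0,0],(v-K[1,2])/K[1,1]])
    if name=="wrist":
        r=np.linalg.norm(a); d=np.array([*(a/r*np.sin(r)),np.cos(r)]) if r>1e-9 else np.array([0,0,1.])
    else: d=np.array([*a,1.])
    d=np.array([d[0],-d[1],-d[2]])
    Rm=T[:3,:3]; o=-Rm.T@T[:3,3]; d=Rm.T@d
    return o,d/np.linalg.norm(d)
def onz(cal,name,u,v,z):
    o,d=ray(cal,name,u,v); return o+d*(z-o[2])/d[2]
def proj(cal,name,P):
    K=cal["K"];T=cal["camera_from_world"]
    c=T[:3,:3]@np.asarray(P,float)+T[:3,3]; c=np.array([c[0],-c[1],-c[2]])
    if name=="wrist":
        th=np.arctan2(np.hypot(c[0],c[1]),c[2]); q=c[:2]/np.hypot(c[0],c[1])*th
    else: q=c[:2]/c[2]
    return np.array([K[0,0]*q[0]+K[0,2],K[1,1]*q[1]+K[1,2]])
def crop(img,x0,y0,x1,y1,s,name):
    cv2.imwrite(name,cv2.resize(img[y0:y1,x0:x1],None,fx=s,fy=s,interpolation=cv2.INTER_CUBIC))
def st():
    o=telemetry.get_obs(); print(round(o["clock"],3),o["tool_pos"].round(4),o["orientation"].round(2),o["force"].round(2),round(o["opening"],4)); return o
E
python3 - <<'E'
from h import *
s=calibration("scene");d=calibration("side");w=calibration("wrist")
# handle top ~ 86mm
print(onz(s,"scene",415,249,.086),onz(d,"side",386,254,.086))
print("btn",onz(w,"wrist",432,132,.045), "slide front", onz(w,"wrist",492,124,.05))
print("deck corners",[onz(w,"wrist",*p,.054).round(4) for p in((477,79),(491,170))],[onz(w,"wrist",*p,.088).round(4) for p in((319,103),(382,92),(399,197),(342,209))])
print("bottle tops", onz(s,"scene",318,156,.111),onz(s,"scene",258,166,.106),onz(s,"scene",231,204,.052),onz(s,"scene",327,275,.024))
E
```

```text
[ 0.50281157 -0.3079433   0.086     ] [ 0.50069764 -0.31267585  0.086     ]
btn [ 0.54963725 -0.05571212  0.045     ] slide front [ 0.47300186 -0.07046067  0.05      ]
deck corners [array([ 0.4982, -0.1212,  0.054 ]), array([ 0.4713, -0.0154,  0.054 ])] [array([ 0.6772, -0.0834,  0.088 ]), array([ 0.6174, -0.0951,  0.088 ]), array([0.5964, 0.0086, 0.088 ]), array([0.6543, 0.0211, 0.088 ])]
bottle tops [0.69552726 0.20141619 0.111     ] [0.512914  0.2492334 0.106    ] [0.38089206 0.16636801 0.052     ] [ 0.39123866 -0.19867988  0.024     ]
```

step_arm(plan="8.7 2.5 2 0 0 0 0; 8.7 2.5 2 0 0 0 0; 8.7 2.5 2 0 0 0 0; 8.7 2.5 2 0 0 0 0; 8.7 2.5 2 0 0 0 0; 8.7 2.5 2 0 0 0 0; 8.7 2.5 2 0 0 0 0; 8.7 2.5 2 0 0 0 0; 8.7 0 0 0 0 0 0; 8.7 0 0 0 0 0 0; 8.7 0 0 0 0 0 0")

```text
clock: 1.07
tool_pos: [0.5151, -0.2001, 0.2266]
orientation: [-180.0, 0.0, -90.0]
force: [0.7, -0.1, 0.3]
opening: 0.0874
```

```bash
python3 - <<'E'
from h import *
import json
st()
c=calibration("wrist"); i=snapshot("wrist"); cv2.imwrite("pics/w1.png",i); np.save("c1.npy",c,allow_pickle=True); crop(i,180,0,480,225,2.6,"pics/w1c.png")
E
```

```text
1.067 [ 0.5151 -0.2001  0.2266] [-1.7998e+02  1.0000e-02 -9.0040e+01] [ 0.72 -0.06  0.28] 0.0874
```

View pics/w1.png

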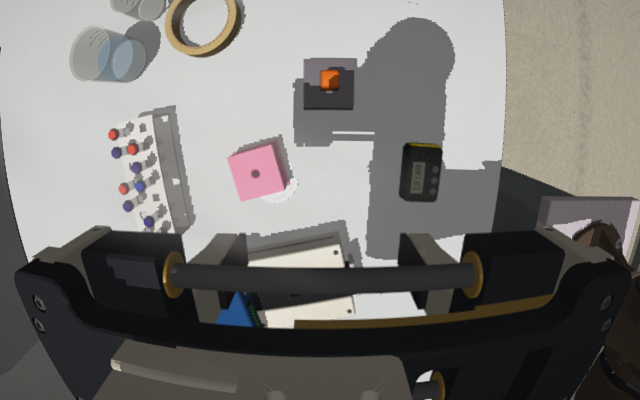

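View pics/w1c.png

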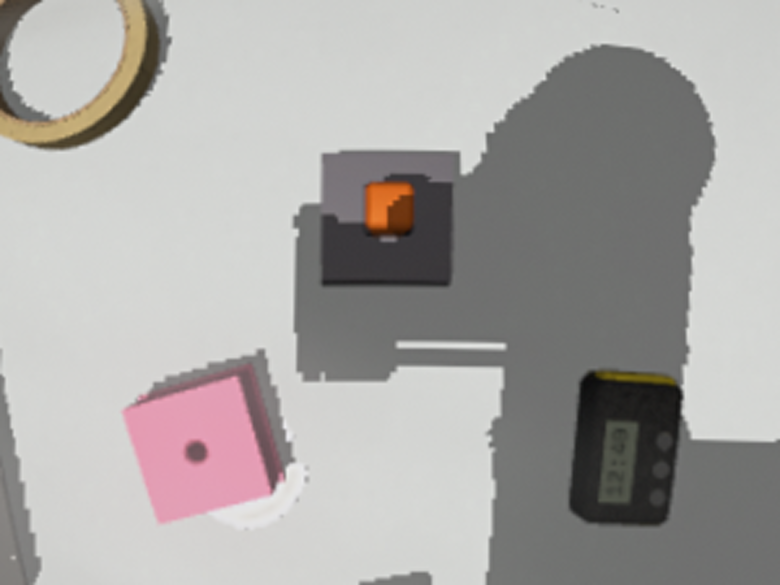

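```bash
python3 - <<'E'
from h import *
c=np.load("c1.npy",allow_pickle=True).item()
f=lambda u,v,z:onz(c,"wrist",180+u/2.6,v/2.6,z).round(4)
print("cam",ray(c,"wrist",320,200)[0])
print("handle",[f(*p,.086) for p in((366,183),(412,181),(413,235),(366,233))])
print("stand",[f(*p,.036) for p in((322,151),(460,152),(451,284),(322,284))])
print("pink hole",f(196,453,.036))
i=cv2.imread("pics/w1.png")
for z in(.086,.0):
  print(proj(c,"wrist",[.5,-.31,z]))
crop(i,300,50,360,115,9,"pics/w1d.png")
E
```

```text
cam [ 0.51455927 -0.27661235  0.38436428]
handle [array([ 0.5161, -0.3151,  0.086 ]), array([ 0.4994, -0.316 ,  0.086 ]), array([ 0.499 , -0.2958,  0.086 ]), array([ 0.5161, -0.2964,  0.086 ])]
stand [array([ 0.535, -0.336,  0.036]), array([ 0.4763, -0.3359,  0.036 ]), array([ 0.48  , -0.2779,  0.036 ]), array([ 0.5352, -0.2778,  0.036 ])]
pink hole [ 0.5929 -0.2041  0.036 ]
[337.78515601  75.71215396]
[334.34460263  83.35304722]
```

View pics/w1d.png

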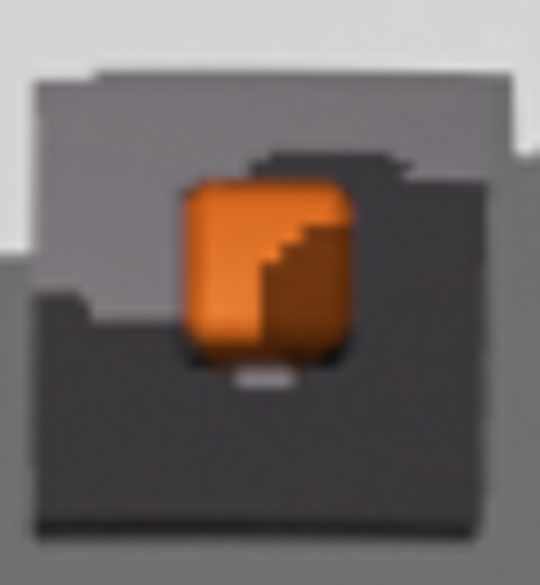

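```bash
python3 - <<'E'
from h import *
c=np.load("c1.npy",allow_pickle=True).item()
print(onz(c,"wrist",300+268/9,50+262/9,.086))
w0=calibration("wrist")
for z in(.0,.0336,.02): print(proj(w0,"wrist",[.5151,-.2001,.2266-z]))
a=cv2.imread("pics/scene0.png");b=cv2.imread("pics/side0.png")
A=cv2.resize(a[230:310,380:450],None,fx=5.5,fy=5.5,interpolation=cv2.INTER_CUBIC);B=cv2.resize(b[235:315,355:425],None,fx=5.5,fy=5.5,interpolation=cv2.INTER_CUBIC)
cv2.imwrite("pics/ab.png",np.hstack([A,B])); print(A.shape)
for n,x0,y0,off in(("scene",380,230,0),("side",355,235,385)):
  k=calibration(n)
  for x in(.5,.508):
    for y in(-.312,-.306):
      p=proj(k,n,[x,y,.086]);print(n,x,y,(p-[x0,y0])*5.5+[off,0])
E
```

```text
[ 0.5075735  -0.30662633  0.086     ]
[322.21390773 249.48109154]
[322.23616084 227.47844548]
[322.22793073 235.53947988]
(440, 385, 3)
scene 0.5 -0.312 [197.46058668 112.37913309]
scene 0.5 -0.306 [182.0787582  105.05081733]
scene 0.508 -0.312 [212.92510251 104.05432726]
scene 0.508 -0.306 [197.55009059  96.83393804]
side 0.5 -0.312 [552.7031519 104.2765231]
side 0.5 -0.306 [540.93220828  97.66763672]
side 0.508 -0.312 [569.40845057  98.28718887]
side 0.508 -0.306 [557.60869181  91.73982434]
```

View pics/ab.png

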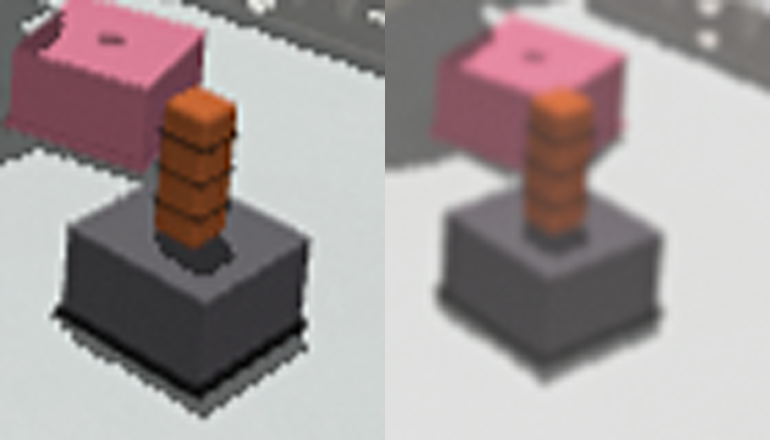

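step_arm(plan="8.7 2.7 0.2 1 0 0 0; 8.7 2.7 0.2 2.5 0 0 0; 8.7 2.7 0.2 2.5 0 0 0; 8.7 2.7 0.2 2 0 0 0; 8.7 0 0 2.5 0 0 0; 8.7 0 0 2.5 0 0 0; 8.7 0 0 2.5 0 0 0; 8.7 0 0 1.7 0 0 0; 8.7 0 0 1 0 0 0; 8.7 0 0 0 0 0 0; 8.7 0 0 0 0 0 0")

```text
clock: 2.03
tool_pos: [0.5076, -0.3076, 0.0445]
orientation: [180.0, -0.0, -89.9]
force: [0.5, -0.7, -0.1]
opening: 0.0869
```

```bash
python3 - <<'E'
from h import *
st()
i=snapshot("scene"); crop(i,360,200,470,310,5,"pics/g1.png")
E
```

```text
2.033 [ 0.5076 -0.3076  0.0445] [ 1.7996e+02 -1.0000e-02 -8.9930e+01] [ 0.48 -0.68 -0.1 ] 0.0869
```

View pics/g1.png

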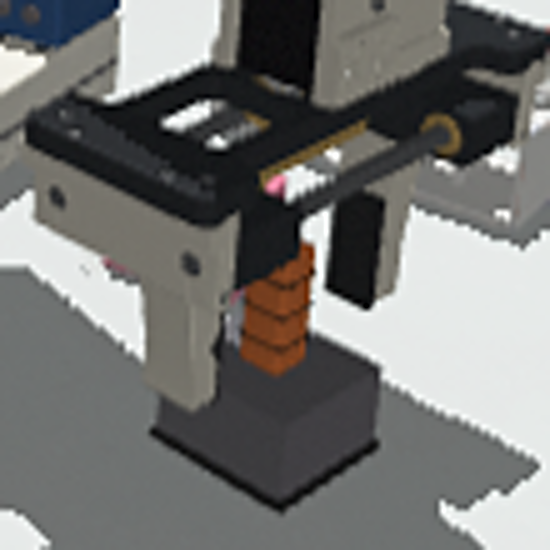

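Handle (280,300 in the crop) lies between the fingers, which are above the stand. Close.

step_arm(plan="2.5 0 0 0 0 0 0; 2.5 0 0 0 0 0 0; 2.5 0 0 0 0 0 0; 2.2 0 0 0 0 0 0; 1.2 0 0 0 0 0 0; 1.2 0 0 0 0 0 0; 1.2 0 0 0 0 0 0; 1.2 0 0 0 0 0 0")

```text
clock: 2.75
tool_pos: [0.507, -0.3081, 0.0446]
orientation: [-180.0, -0.0, -90.0]
force: [-1.0, 0.6, 0.9]
opening: 0.0394
```

step_arm(plan="1.2 0 0 0 0 0 0; 1.2 0 0 0 0 0 0; 1.2 0 0 0 0 0 0; 1.2 0 0 0 0 0 0; 1.2 0 0 0 0 0 0; 1.2 0 0 0 0 0 0")

```text
clock: 3.25
tool_pos: [0.507, -0.308, 0.0445]
orientation: [-180.0, -0.0, -90.0]
force: [0.6, 0.5, 0.2]
opening: 0.0182
```

step_arm(plan="1.2 0 0 -1 0 0 0; 1.2 0 0 -2 0 0 0; 1.2 0 0 -3 0 0 0; 1.2 0 0 -3 0 0 0; 1.2 0 0 -3 0 0 0; 1.2 -3 -0.5 0 0 0 0; 1.2 -3.8 -0.5 0 0 0 0; 1.2 -3.8 -0.5 0 0 0 0; 1.2 -3.8 -0.5 0 0 0 0; 1.2 -3.8 -0.5 0 0 0 0; 1.2 -3.8 -0.5 0 0 0 0; 1.2 -3.8 -0.5 0 0 0 0")

```text
clock: 4.25
tool_pos: [0.5416, -0.0483, 0.1656]
orientation: [-180.0, 0.0, -90.0]
force: [0.8, 0.0, -1.4]
opening: 0.018
```

step_arm(plan="1.2 -3.0 -0.5 0 0 0 0; 1.2 -1.0 -0.3 0 0 0 0; 1.2 0 0 0 0 0 -7; 1.2 0 0 0 0 0 -7; 1.2 0 0 0 0 0 0; 1.2 0 0 0 0 0 0; 1.2 0 0 0 0 0 0")

```text
clock: 4.83
tool_pos: [0.5498, -0.0104, 0.1649]
orientation: [-180.0, -0.0, -76.3]
force: [-0.4, 0.7, -0.2]
opening: 0.0179
```

```bash
python3 - <<'E'
from h import *
st()
c=calibration("wrist"); i=snapshot("wrist"); cv2.imwrite("pics/w2.png",i); np.save("c2.npy",c,allow_pickle=True)
crop(i,170,60,470,270,2.6,"pics/w2c.png")
s=snapshot("scene");cv2.imwrite("pics/s2.png",s);crop(s,270,150,430,260,5,"pics/s2c.png")
s=snapshot("side");cv2.imwrite("pics/d2.png",s);crop(s,270,150,430,260,5,"pics/d2c.png")
E
```

```text
4.833 [ 0.5498 -0.0104  0.1649] [-180.     -0.    -76.25] [-0.38  0.73 -0.18] 0.0179
```

View pics/w2c.png

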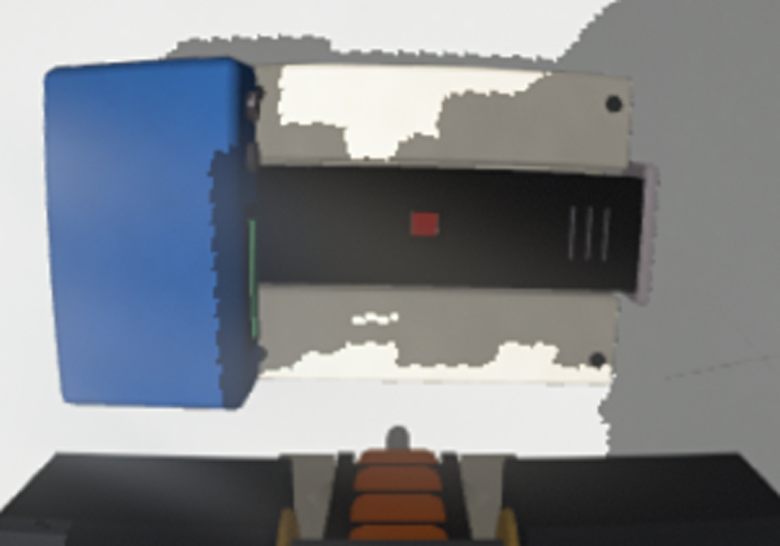

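View pics/s2c.png

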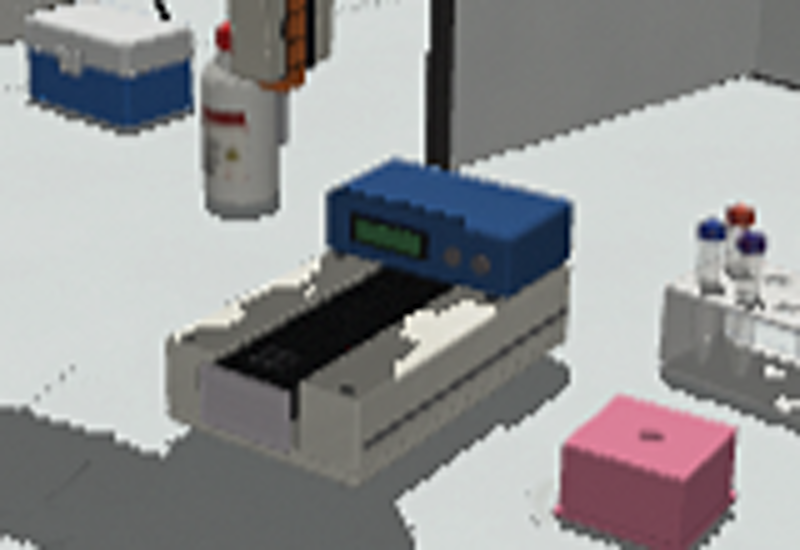

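View pics/d2c.png

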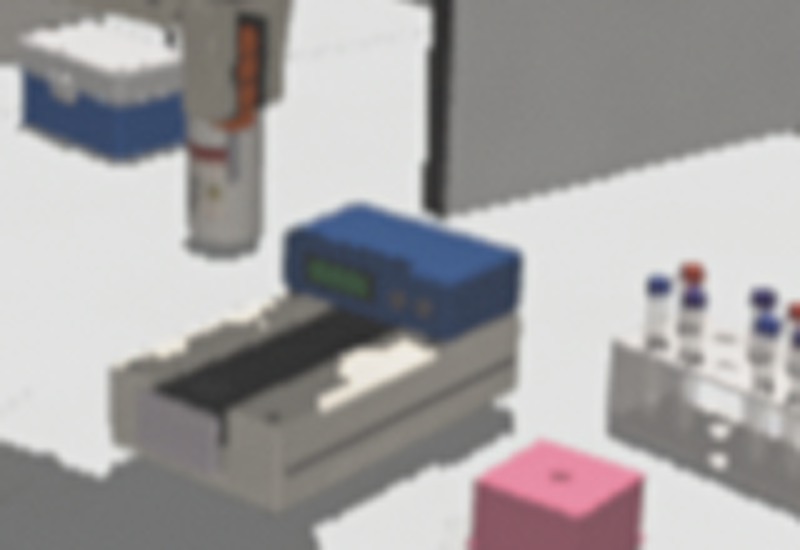

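```bash
cat > fit.py <<'E'
from h import *
from scipy.optimize import least_squares
C={"w":(np.load("c2.npy",allow_pickle=True).item(),"wrist",170,60,2.6),"s":(calibration("scene"),"scene",270,150,5),"d":(calibration("side"),"side",270,150,5)}
H=.0325
obs=[("w",631,78,(-95,-55,50)),("w",611,384,(-95,55,50)),("w",258,167,(31,-20,50)),("w",258,284,(31,20,50)),
("w",45,70,(95,-55,84)),("w",65,403,(95,55,84)),("w",640,178,(-95,-20,50)),("w",632,291,(-95,20,50)),
("s",168,342,(-95,55,50)),("s",362,393,(-95,-55,50)),("s",392,160,(95,55,84)),("s",572,205,(95,-55,84)),("s",328,187,(31,55,84)),("s",510,237,(31,-55,84)),
("d",110,368,(-95,55,50)),("d",280,420,(-95,-55,50)),("d",360,205,(95,55,84)),("d",522,250,(95,-55,84)),("d",285,228,(31,55,84)),("d",462,280,(31,-55,84))]
def T(p,P):
    x,y,yaw,z=p; P=np.array(P)/1000; c,s=np.cos(yaw),np.sin(yaw)
    return np.array([x+c*P[0]-s*P[1],y+s*P[0]+c*P[1],z+P[2]])
def fit(cams):
    def f(p):
        r=[]
        for k,u,v,P in obs:
            if k not in cams: continue
            c,n,x0,y0,s=C[k]; r+=list(proj(c,n,T(p,P))-[x0+u/s,y0+v/s])
        return np.array(r)
    s=least_squares(f,[.57,-.05,.24,.004],loss="soft_l1")
    print(cams,s.x.round(4),np.degrees(s.x[2]).round(2),"rms",np.sqrt((f(s.x)**2).mean()).round(2),"well",T(s.x,(-25,0,50)).round(4))
    return s.x,f(s.x).reshape(-1,2)
for c in("w","s","d","sd","wsd"):
    p,r=fit(c)
print(r.round(1).tolist())
c=C["w"]
for z in(.038,.045,.052): print("btn",onz(c[0],"wrist",170+424/2.6,60+224/2.6,z).round(4))
for z in(.131,):print("tip",onz(c[0],"wrist",170+398/2.6,60+430/2.6,.131).round(4))
print(telemetry.get_obs()["tool_pos"])
E
python3 fit.py
```

```text
w [ 5.744e-01 -4.950e-02  2.207e-01 -1.000e-04] 12.64 rms 1.7 well [ 0.55   -0.0549  0.0499]
s [ 0.5909 -0.0355  0.2268 -0.0061] 12.99 rms 0.71 well [ 0.5665 -0.0411  0.0439]
d [ 0.5912 -0.033   0.2162 -0.0076] 12.39 rms 1.05 well [ 0.5668 -0.0384  0.0424]
sd [ 0.5885 -0.0375  0.2234 -0.0052] 12.8 rms 0.9 well [ 0.5641 -0.043   0.0448]
wsd [ 0.575  -0.0497  0.2207  0.0013] 12.65 rms 1.49 well [ 0.5506 -0.0552  0.0513]
[[0.6, -0.7], [0.4, 0.3], [0.4, -0.1], [0.9, -0.5], [-1.5, -1.0], [-1.7, 1.1], [-4.5, -0.4], [-4.4, -0.3], [-1.4, -0.5], [-1.3, 2.5], [-0.2, -0.3], [0.5, -0.5], [-1.5, 1.2], [-0.3, 1.0], [-1.3, -1.2], [-0.9, 2.0], [-1.0, -1.4], [0.6, -0.1], [-1.8, 0.2], [-2.8, 0.8]]
btn [ 0.55   -0.0548  0.038 ]
btn [ 0.5504 -0.0555  0.045 ]
btn [ 0.5509 -0.0562  0.052 ]
tip [ 0.5493 -0.0122  0.131 ]
[ 0.54990148 -0.01038892  0.16468658]
```

```bash
python3 - <<'E'
from h import *
c=np.load("c2.npy",allow_pickle=True).item()
i=cv2.imread("pics/w2.png")
g=cv2.cvtColor(i,cv2.COLOR_BGR2GRAY).astype(float)
# slide edges per column
up=[];lo=[]
for u in range(274,410,2):
    col=g[:,u]
    d=np.diff(col)
    a=110+np.argmin(d[110:135]); b=160+np.argmax(d[160:180])
    up.append(onz(c,"wrist",u,a+.5,.053)[:2]); lo.append(onz(c,"wrist",u,b+.5,.053)[:2])
for e in(up,lo):
    e=np.array(e); p=np.polyfit(e[:,0],e[:,1],1)
    r=e[:,1]-np.polyval(p,e[:,0]); k=abs(r)<.0015; p=np.polyfit(e[k,0],e[k,1],1)
    print(np.degrees(np.arctan(p[0])),k.sum(),"y at .55",np.polyval(p,.55))
hsv=cv2.cvtColor(i,cv2.COLOR_BGR2HSV); m=((hsv[...,0]<8)|(hsv[...,0]>172))&(hsv[...,1]>120)&(hsv[...,2]>70)
m[:100]=0;m[200:]=0
n,l,s,ce=cv2.connectedComponentsWithStats(m.astype(np.uint8)); print(s[1:],ce[1:])
crop(i,315,130,355,160,18,"pics/btn.png")
E
```

```text
10.635718308921362 35 y at .55 -0.07796603956044992
13.066653077647022 63 y at .55 -0.034845214394048
[[329 142   9   9  73]] [[332.97260274 145.60273973]]
```

View pics/btn.png

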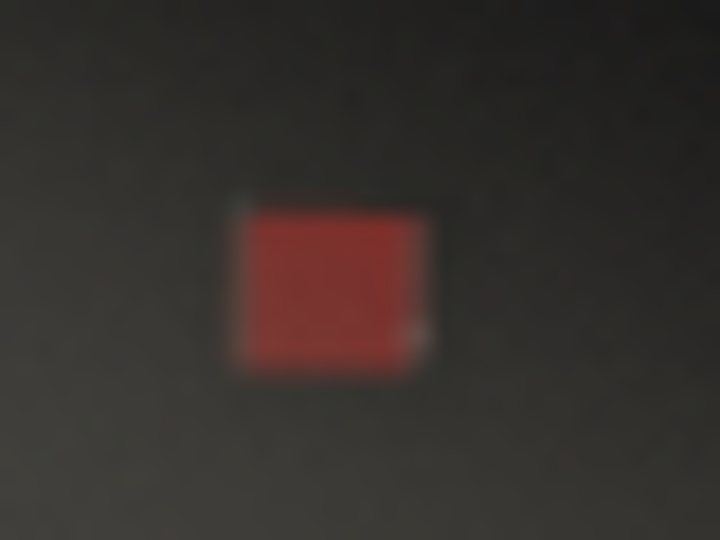

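step_arm(plan="1.2 0 0 0 0 0 1; 1.2 1.5 0.3 0 0 0 0; 1.2 1.5 0.3 0 0 0 0; 1.2 1.45 0.33 1.5 0 0 0; 1.2 0 0 2 0 0 0; 1.2 0 0 2 0 0 0; 1.2 0 0 1 0 0 0; 1.2 0 0 0 0 0 0; 1.2 0 0 0 0 0 0; 1.2 0 0 0 0 0 0; 1.2 0 0 0 0 0 0")

```text
clock: 5.9
tool_pos: [0.5518, -0.0552, 0.1008]
orientation: [-179.9, -0.0, -77.0]
force: [-0.4, 0.9, -1.4]
opening: 0.0179
```

```bash
python3 - <<'E'
from h import *
st()
c=calibration("wrist"); i=snapshot("wrist"); cv2.imwrite("pics/w3.png",i); np.save("c3.npy",c,allow_pickle=True)
crop(i,240,160,400,270,5,"pics/w3c.png")
s=snapshot("scene");cv2.imwrite("pics/s3.png",s);crop(s,300,160,400,240,8,"pics/s3c.png")
s=snapshot("side");cv2.imwrite("pics/d3.png",s);crop(s,280,170,380,250,8,"pics/d3c.png")
E
```

```text
5.9 [ 0.5518 -0.0552  0.1008] [-1.7989e+02 -1.0000e-02 -7.6990e+01] [-0.4   0.9  -1.42] 0.0179
```

View pics/w3c.png

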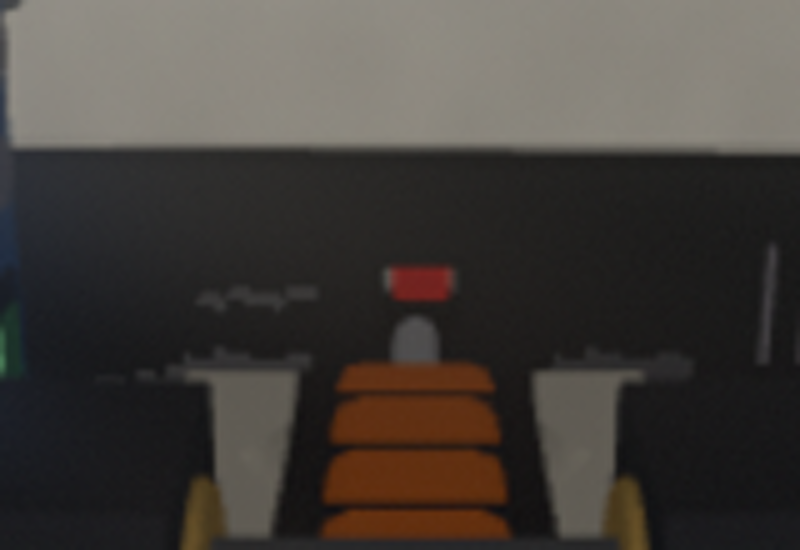

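View pics/s3c.png

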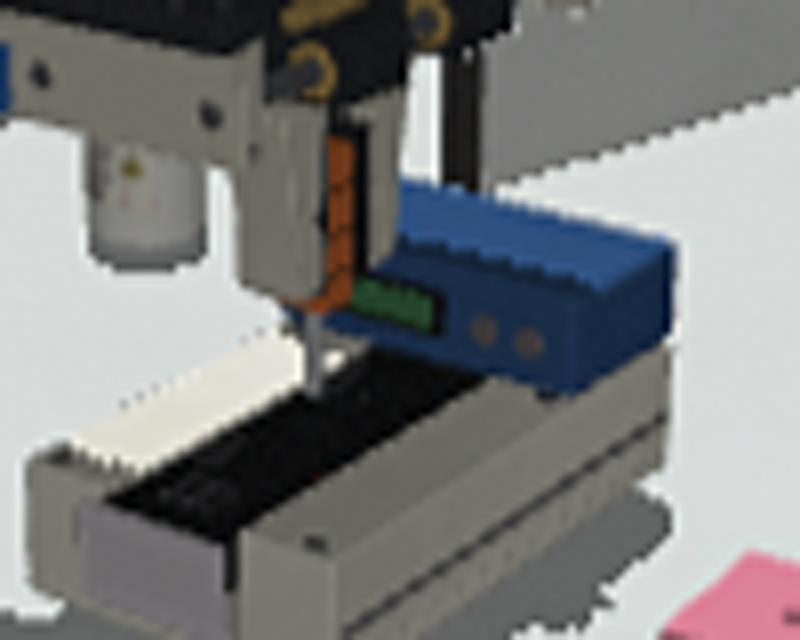

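View pics/d3c.png

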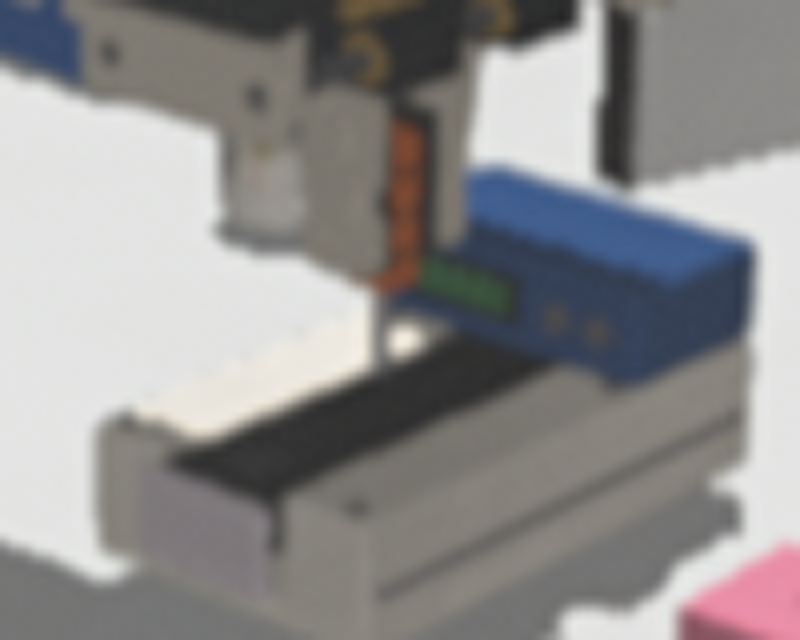

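```bash
python3 - <<'E'
from h import *
c=np.load("c3.npy",allow_pickle=True).item()
a=np.radians(12.9);ux=np.array([np.cos(a),np.sin(a)]);uy=np.array([-np.sin(a),np.cos(a)])
tcp=np.array([.5518,-.0552])
for z in(.050,.054,.058):
    L=onz(c,"wrist",240+385/5,160+265/5,z)[:2];Rr=onz(c,"wrist",240+456/5,160+265/5,z)[:2]
    m=(L+Rr)/2+uy*.0065
    # slide edge -y
    e=onz(c,"wrist",320,160+152/5,z)[:2]
    m0=onz(c,"wrist",*[333.5-1e9*0,200],z)
    print(z,"w",np.linalg.norm(L-Rr).round(4),"mouth",m.round(4),"rel tcp ux,uy",((m-tcp)@ux).round(4),((m-tcp)@uy).round(4),"edge uy rel tcp",((e-tcp)@uy).round(4))
# pin tip lower front edge: crop (416,316)
for z in(.062,.064,.066):
    t=onz(c,"wrist",240+416/5,160+316/5,z)[:2]+uy*.003
    print("tip",z,t.round(4),((t-tcp)@ux).round(4),((t-tcp)@uy).round(4))
E
```

```text
0.05 w 0.0101 mouth [ 0.5498 -0.0536] rel tcp ux,uy -0.0016 0.002 edge uy rel tcp -0.0211
0.054 w 0.0099 mouth [ 0.5502 -0.0549] rel tcp ux,uy -0.0015 0.0006 edge uy rel tcp -0.0222
0.058 w 0.0097 mouth [ 0.5505 -0.0563] rel tcp ux,uy -0.0015 -0.0008 edge uy rel tcp -0.0233
tip 0.062 [ 0.5505 -0.0538] -0.0009 0.0017
tip 0.064 [ 0.5507 -0.0545] -0.0009 0.0009
tip 0.066 [ 0.5509 -0.0552] -0.0009 0.0002
```

step_arm(plan="1.2 0.1 0.06 0 0 0 0; 1.2 0 0 0.2 0 0 0; 1.2 0 0 0.2 0 0 0; 1.2 0 0 0 0 0 0; 1.2 0 0 0 0 0 0")

```text
clock: 6.47
tool_pos: [0.5504, -0.0566, 0.0953]
orientation: [180.0, -0.0, -77.0]
force: [-0.5, 0.2, -0.0]
opening: 0.0179
```

step_arm(plan="1.2 0 0 0.1 0 0 0; 1.2 0 0 0.1 0 0 0; 1.2 0 0 0 0 0 0")

```text
clock: 6.72
tool_pos: [0.5505, -0.0566, 0.0933]
orientation: [180.0, 0.0, -77.0]
force: [-0.6, -0.7, 0.0]
opening: 0.0179
```

step_arm(plan="1.2 0 0 0.1 0 0 0; 1.2 0 0 0 0 0 0; 1.2 0 0 0.1 0 0 0; 1.2 0 0 0 0 0 0")

```text
clock: 7.05
tool_pos: [0.5505, -0.0566, 0.0914]
orientation: [180.0, 0.0, -77.0]
force: [0.1, -0.2, 0.0]
opening: 0.0175
```

```bash
cat > look.py <<'E'
from h import *
import sys
n=sys.argv[1]
st()
c=calibration("wrist"); i=snapshot("wrist"); cv2.imwrite(f"pics/w{n}.png",i); np.save(f"c{n}.npy",c,allow_pickle=True)
s=snapshot("scene");cv2.imwrite(f"pics/s{n}.png",s)
A=cv2.resize(i[180:260,270:380],None,fx=7,fy=7,interpolation=cv2.INTER_CUBIC)[:, :400*2]
cv2.imwrite(f"pics/w{n}c.png",A)
crop(s,300,160,400,235,8,f"pics/s{n}c.png")
E
python3 look.py 4
```

```text
7.05 [ 0.5505 -0.0566  0.0914] [179.99   0.   -77.  ] [ 0.12 -0.16  0.03] 0.0175
```

View pics/w4c.png

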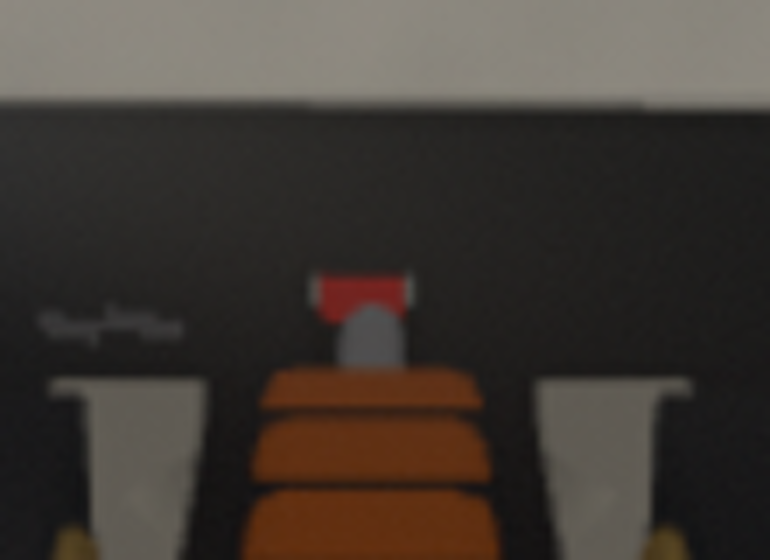

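View pics/s4c.png

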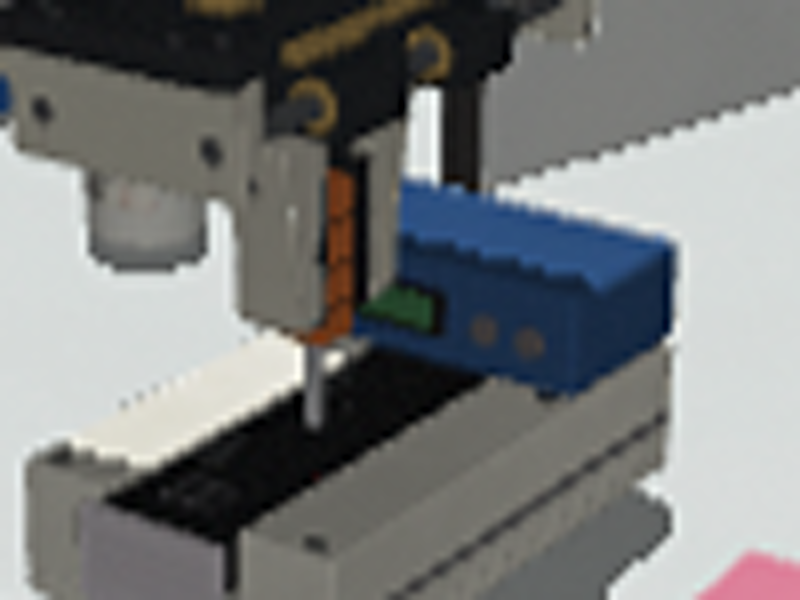

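```bash
python3 - <<'E'
from h import *
k=calibration("scene")
f=lambda P:((proj(k,"scene",P)-[300,160])*8).round(0)
for z in(.055,.0914):print("tip",f([.5505,-.0566,z]))
a=np.radians(12.9);ux=np.array([np.cos(a),np.sin(a),0]);uy=np.array([-np.sin(a),np.cos(a),0])
for z in(.05,.054,.058):
  W=np.array([.5503,-.0557,z]); print(z,"mouth corners",[f(W+sx*.005*ux+sy*.005*uy).tolist() for sx in(-1,1) for sy in(-1,1)])
i=cv2.imread("pics/s4.png"); print([ (x,y,i[y,x].tolist()) for y in range(212,223) for x in range(336,343) if i[y,x,2]>1.5*i[y,x,1]+5])
i=cv2.imread("pics/d3.png"); print([ (x,y,i[y,x].tolist()) for y in range(200,240) for x in range(310,340) if i[y,x,2]>1.5*i[y,x,1]+5])
E
```

```text
tip [315. 420.]
tip [316. 306.]
0.05 mouth corners [[316.0, 444.0], [289.0, 436.0], [336.0, 433.0], [308.0, 424.0]]
0.054 mouth corners [[316.0, 432.0], [289.0, 423.0], [336.0, 420.0], [308.0, 412.0]]
0.058 mouth corners [[316.0, 420.0], [289.0, 411.0], [336.0, 408.0], [308.0, 400.0]]
[(339, 219, [10, 9, 29])]
[(330, 200, [52, 70, 116]), (331, 200, [50, 66, 107]), (330, 202, [51, 67, 107]), (330, 203, [52, 71, 118]), (331, 203, [52, 71, 112]), (329, 204, [52, 71, 118]), (330, 204, [52, 71, 118]), (328, 205, [57, 74, 118]), (329, 205, [58, 70, 113])]
```

step_arm(plan="1.2 0 -0.08 0 0 0 0; 1.2 0 0 0.1 0 0 0; 1.2 0 0 0 0 0 0; 1.2 0 0 0.1 0 0 0; 1.2 0 0 0 0 0 0")

```text
clock: 7.57
tool_pos: [0.5512, -0.0564, 0.0894]
orientation: [180.0, 0.0, -77.0]
force: [0.6, -0.5, -0.1]
opening: 0.0181
```

```bash
python3 look.py 5
```

```text
7.567 [ 0.5512 -0.0564  0.0894] [179.98   0.   -77.  ] [ 0.6 -0.5 -0.1] 0.0181
```

View pics/w5c.png

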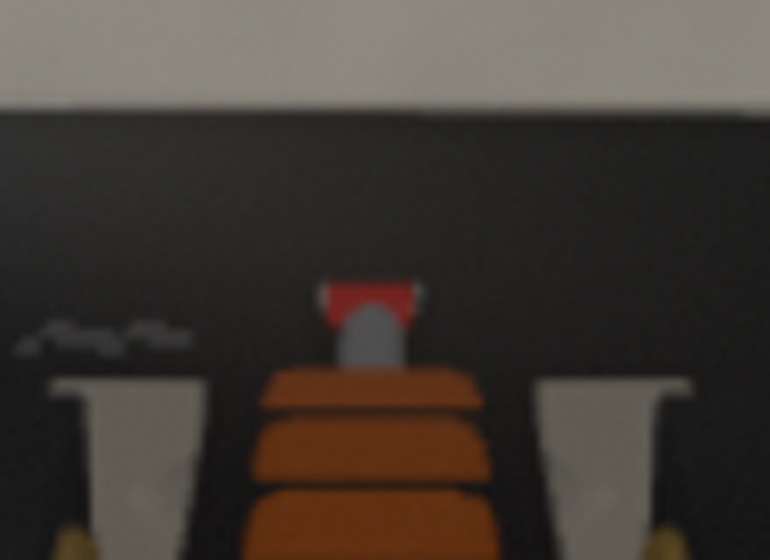

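View pics/s5c.png

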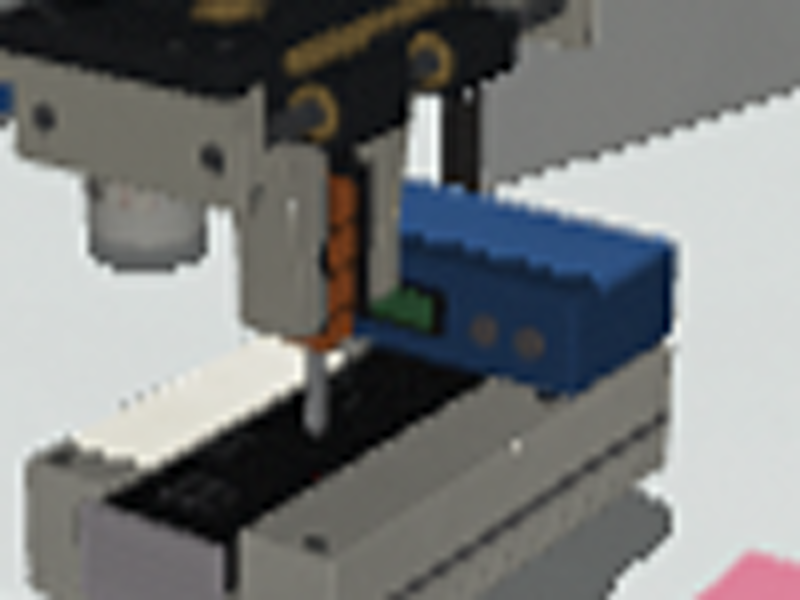

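step_arm(plan="1.2 -0.05 0 0 0 0 0; 1.2 0 0 0.1 0 0 0; 1.2 0 0 0 0 0 0; 1.2 0 0 0.1 0 0 0; 1.2 0 0 0 0 0 0")

```text
clock: 8.08
tool_pos: [0.5511, -0.0559, 0.0874]
orientation: [180.0, 0.0, -77.0]
force: [-0.7, 0.5, -0.9]
opening: 0.0177
```

```bash
python3 look.py 6
```

```text
8.083 [ 0.5511 -0.0559  0.0874] [179.99   0.   -77.  ] [-0.73  0.51 -0.88] 0.0177
```

View pics/w6c.png

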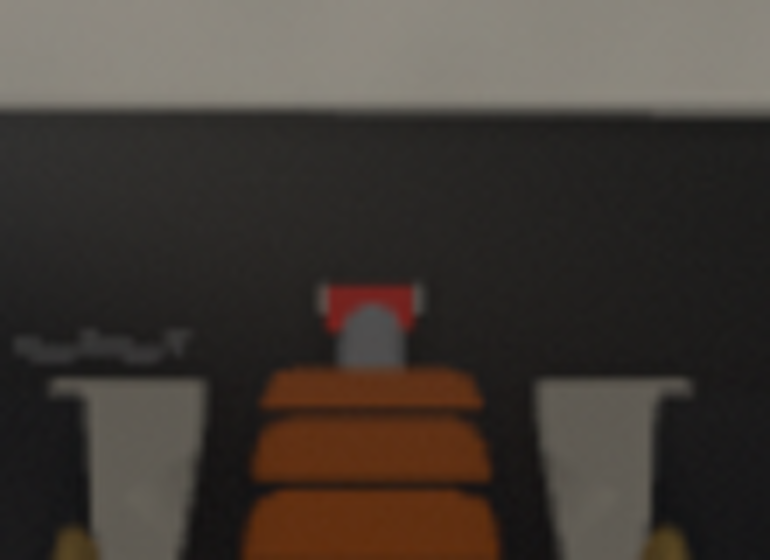

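View pics/s6c.png

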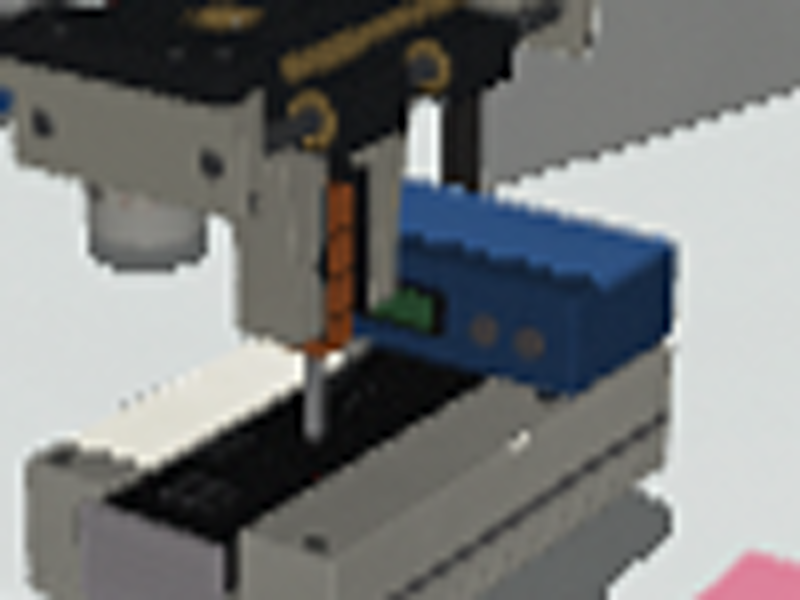

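step_arm(plan="1.2 0 0 0.1 0 0 0; 1.2 0 0 0 0 0 0; 1.2 0 0 0 0 0 0")

```text
clock: 8.43
tool_pos: [0.5512, -0.0559, 0.0865]
orientation: [180.0, -0.0, -77.0]
force: [0.5, 0.1, -0.6]
opening: 0.0176
```

step_arm(plan="1.2 0 0 0.1 0 0 0; 1.2 0 0 0 0 0 0; 1.2 0 0 0 0 0 0")

```text
clock: 8.68
tool_pos: [0.5512, -0.0559, 0.0855]
orientation: [180.0, 0.0, -77.0]
force: [-1.3, 0.0, -0.4]
opening: 0.0181
```

step_arm(plan="1.2 0 0 0.1 0 0 0; 1.2 0 0 0 0 0 0; 1.2 0 0 0 0 0 0")

```text
clock: 8.93
tool_pos: [0.5512, -0.0559, 0.0845]
orientation: [180.0, -0.0, -77.0]
force: [-0.1, -0.1, -0.1]
opening: 0.018
```

step_arm(plan="1.2 0 0 0.1 0 0 0; 1.2 0 0 0 0 0 0; 1.2 0 0 0 0 0 0")

```text
clock: 9.18
tool_pos: [0.5512, -0.0559, 0.0835]
orientation: [180.0, 0.0, -77.0]
force: [0.1, 0.5, 0.2]
opening: 0.0177
```

```bash
python3 look.py 7
```

```text
9.183 [ 0.5512 -0.0559  0.0835] [179.99   0.   -77.  ] [0.12 0.46 0.2 ] 0.0177
```

View pics/w7c.png

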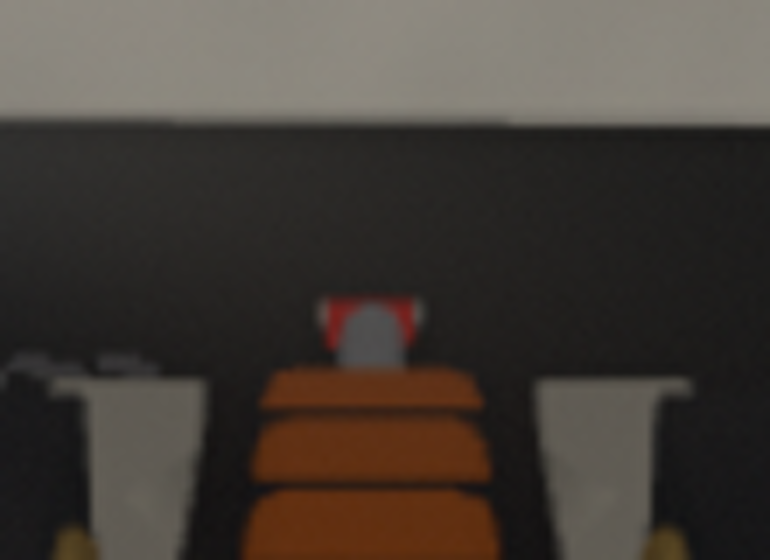

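View pics/s7c.png

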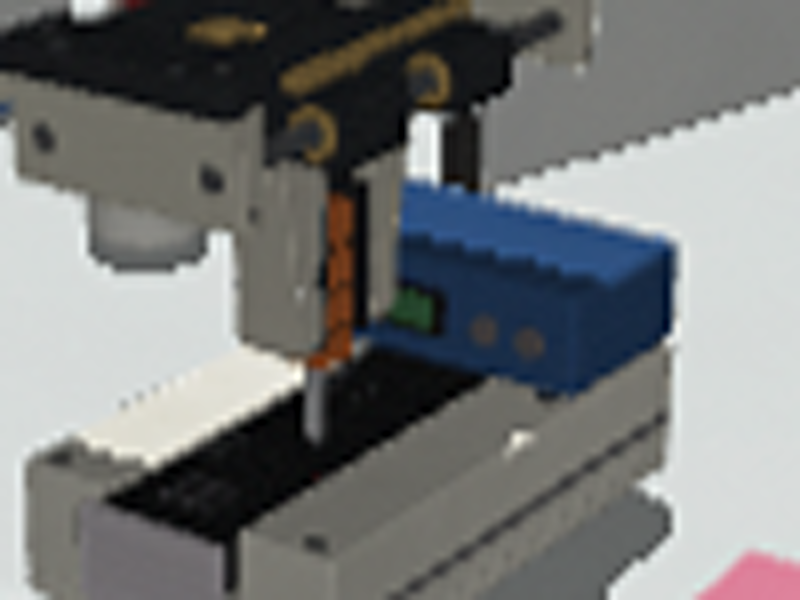

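step_arm(plan="1.2 0 0 0.1 0 0 0; 1.2 0 0 0 0 0 0; 1.2 0 0 0 0 0 0")

```text
clock: 9.53
tool_pos: [0.5512, -0.0559, 0.0825]
orientation: [180.0, -0.0, -77.0]
force: [1.0, -0.1, -0.3]
opening: 0.0177
```

step_arm(plan="1.2 0 0 0.1 0 0 0; 1.2 0 0 0 0 0 0; 1.2 0 0 0 0 0 0")

```text
clock: 9.78
tool_pos: [0.5512, -0.0559, 0.0815]
orientation: [180.0, -0.0, -77.0]
force: [0.0, 0.5, -1.1]
opening: 0.0173
```

step_arm(plan="1.2 0 0 0.1 0 0 0; 1.2 0 0 0 0 0 0; 1.2 0 0 0 0 0 0")

```text
clock: 10.03
tool_pos: [0.5512, -0.0559, 0.0805]
orientation: [180.0, 0.0, -77.0]
force: [-0.3, 0.3, -0.7]
opening: 0.0179
```

step_arm(plan="1.2 0 0 0.1 0 0 0; 1.2 0 0 0 0 0 0; 1.2 0 0 0 0 0 0")

```text
clock: 10.28
tool_pos: [0.5512, -0.0559, 0.0795]
orientation: [180.0, 0.0, -77.0]
force: [0.0, -1.2, -0.4]
opening: 0.0175
```

step_arm(plan="1.2 0 0 0.1 0 0 0; 1.2 0 0 0 0 0 0; 1.2 0 0 0 0 0 0")

```text
clock: 10.53
tool_pos: [0.5512, -0.0559, 0.0785]
orientation: [180.0, -0.0, -77.0]
force: [0.1, -0.5, -0.3]
opening: 0.0179
```

step_arm(plan="1.2 0 0 0.1 0 0 0; 1.2 0 0 0 0 0 0; 1.2 0 0 0 0 0 0")

```text
clock: 10.78
tool_pos: [0.5512, -0.0559, 0.0775]
orientation: [180.0, -0.0, -77.0]
force: [0.4, -0.2, 0.4]
opening: 0.0178
```

step_arm(plan="1.2 0 0 0.1 0 0 0; 1.2 0 0 0 0 0 0; 1.2 0 0 0 0 0 0")

```text
clock: 11.03
tool_pos: [0.5513, -0.0559, 0.0767]
orientation: [-180.0, -0.0, -77.0]
force: [-0.6, 0.0, 2.5]
opening: 0.0179
```

step_arm(plan="1.2 0 0 0.1 0 0 0; 1.2 0 0 0 0 0 0; 1.2 0 0 0 0 0 0")

```text
clock: 11.28
tool_pos: [0.5513, -0.0559, 0.0757]
orientation: [-180.0, -0.0, -77.0]
force: [-0.7, -0.2, 3.2]
opening: 0.0179
```

step_arm(plan="1.2 0 0 0.1 0 0 0; 1.2 0 0 0 0 0 0; 1.2 0 0 0 0 0 0")

```text
clock: 11.53
tool_pos: [0.5513, -0.0559, 0.0746]
orientation: [-180.0, -0.0, -77.0]
force: [-1.5, 0.9, 2.2]
opening: 0.0177
```

step_arm(plan="1.2 0 0 0.1 0 0 0; 1.2 0 0 0 0 0 0; 1.2 0 0 0 0 0 0")

```text
clock: 11.78
tool_pos: [0.5513, -0.0559, 0.0736]
orientation: [-180.0, -0.0, -77.0]
force: [-0.5, -0.7, 4.2]
opening: 0.0176
```

step_arm(plan="1.2 0 0 0.07 0 0 0; 1.2 0 0 0 0 0 0; 1.2 0 0 0 0 0 0; 1.2 0 0 0 0 0 0")

```text
clock: 12.12
tool_pos: [0.5513, -0.0559, 0.0729]
orientation: [-180.0, -0.0, -77.0]
force: [-0.0, -0.4, 2.6]
opening: 0.018
```

step_arm(plan="1.2 0 0 0.04 0 0 0; 1.2 0 0 0 0 0 0; 1.2 0 0 0 0 0 0")

```text
clock: 12.37
tool_pos: [0.5514, -0.0559, 0.0727]
orientation: [-180.0, -0.0, -77.0]
force: [-0.8, -0.3, 5.3]
opening: 0.018
```

step_arm(plan="1.2 0 0 0.04 0 0 0; 1.2 0 0 0 0 0 0; 1.2 0 0 0 0 0 0")

```text
clock: 12.62
tool_pos: [0.5514, -0.0559, 0.0725]
orientation: [-180.0, -0.0, -77.0]
force: [-1.3, 0.8, 8.1]
opening: 0.0178
```

step_arm(plan="1.2 0 0.1 0 0 0 0; 1.2 0 0.1 0 0 0 0; 1.2 0 0.1 0 0 0 0; 1.2 0 0.1 0 0 0 0; 1.2 0 0 0 0 0 0")

```text
clock: 13.03
tool_pos: [0.5483, -0.0566, 0.0726]
orientation: [-179.9, -0.0, -77.0]
force: [3.0, 0.7, 6.4]
opening: 0.0179
```

step_arm(plan="1.2 0 0.1 0 0 0 0; 1.2 0 0.1 0 0 0 0; 1.2 0 0.1 0 0 0 0; 1.2 0 0.1 0 0 0 0")

```text
clock: 13.37
tool_pos: [0.5445, -0.0575, 0.0726]
orientation: [-179.9, -0.0, -77.0]
force: [2.7, 1.7, 5.8]
opening: 0.0178
```

step_arm(plan="1.2 0 0.1 0.03 0 0 0; 1.2 0 0.15 0 0 0 0; 1.2 0 0.15 0 0 0 0; 1.2 0 0.15 0 0 0 0; 1.2 0 0.15 0 0 0 0; 1.2 0 0.15 0 0 0 0; 1.2 0 0.15 0 0 0 0")

```text
clock: 13.95
tool_pos: [0.535, -0.0596, 0.0725]
orientation: [-179.8, -0.0, -77.0]
force: [2.6, 1.9, 6.9]
opening: 0.0179
```

step_arm(plan="1.2 0 0.15 0 0 0 0; 1.2 0 0.15 0 0 0 0; 1.2 0 0.15 0 0 0 0; 1.2 0 0.15 0 0 0 0; 1.2 0 0.15 0 0 0 0; 1.2 0 0.15 0 0 0 0")

```text
clock: 14.45
tool_pos: [0.5263, -0.0616, 0.0725]
orientation: [-179.8, -0.0, -77.0]
force: [3.0, 1.3, 7.1]
opening: 0.0179
```

step_arm(plan="1.2 0 0.15 0 0 0 0; 1.2 0 0.15 0 0 0 0; 1.2 0 0.15 0 0 0 0; 1.2 0 0.15 0 0 0 0; 1.2 0 0.15 0 0 0 0; 1.2 0 0.15 0 0 0 0; 1.2 0 0.1 0 0 0 0")

```text
clock: 15.03
tool_pos: [0.5165, -0.0638, 0.0725]
orientation: [-179.8, -0.0, -77.0]
force: [2.8, 1.8, 6.4]
opening: 0.0179
```

step_arm(plan="1.2 0 0.1 0 0 0 0; 1.2 0 0.1 0 0 0 0; 1.2 0 0.1 0 0 0 0")

```text
clock: 15.28
tool_pos: [0.5136, -0.0644, 0.0725]
orientation: [-179.8, -0.0, -77.0]
force: [2.6, 2.6, 6.6]
opening: 0.0178
```

step_arm(plan="1.2 0 0.05 0 0 0 0; 1.2 0 0.05 0 0 0 0; 1.2 0 0 0 0 0 0")

```text
clock: 15.53
tool_pos: [0.5125, -0.0647, 0.0725]
orientation: [-179.8, -0.0, -77.0]
force: [2.1, 1.3, 7.0]
opening: 0.0176
```

step_arm(plan="1.2 0 0.05 0 0 0 0; 1.2 0 0.05 0 0 0 0; 1.2 0 0 0 0 0 0")

```text
clock: 15.78
tool_pos: [0.5116, -0.0649, 0.0725]
orientation: [-179.8, -0.0, -77.0]
force: [2.7, 1.9, 7.7]
opening: 0.018
```

step_arm(plan="1.2 0 0.05 0 0 0 0; 1.2 0 0.05 0 0 0 0; 1.2 0 0 0 0 0 0")

```text
clock: 16.03
tool_pos: [0.5106, -0.0651, 0.0725]
orientation: [-179.8, -0.0, -77.0]
force: [3.1, 2.4, 8.2]
opening: 0.0178
```

step_arm(plan="1.2 0 0.05 0 0 0 0; 1.2 0 0 0 0 0 0; 1.2 0 0 0 0 0 0")

```text
clock: 16.28
tool_pos: [0.5101, -0.0652, 0.0725]
orientation: [-179.8, -0.0, -77.0]
force: [2.7, 2.0, 8.7]
opening: 0.0179
```

step_arm(plan="1.2 0 0.05 0 0 0 0; 1.2 0 0 0 0 0 0; 1.2 0 0 0 0 0 0")

```text
clock: 16.53
tool_pos: [0.5097, -0.0654, 0.0725]
orientation: [-179.8, -0.0, -77.0]
force: [2.4, 2.7, 8.1]
opening: 0.0179
```

step_arm(plan="1.2 0 0.05 0 0 0 0; 1.2 0 0 0 0 0 0; 1.2 0 0 0 0 0 0")

```text
clock: 16.78
tool_pos: [0.5092, -0.0655, 0.0725]
orientation: [-179.8, -0.0, -77.0]
force: [2.3, 2.1, 7.6]
opening: 0.0178
```

step_arm(plan="1.2 0 0.05 0 0 0 0; 1.2 0 0 0 0 0 0; 1.2 0 0 0 0 0 0")

```text
clock: 17.03
tool_pos: [0.5087, -0.0656, 0.0725]
orientation: [-179.8, -0.0, -77.0]
force: [2.5, 2.3, 8.2]
opening: 0.0179
```

step_arm(plan="1.2 0 0.05 0 0 0 0; 1.2 0 0 0 0 0 0; 1.2 0 0 0 0 0 0")

```text
clock: 17.28
tool_pos: [0.5085, -0.0656, 0.0725]
orientation: [-179.8, -0.0, -77.0]
force: [2.9, 1.4, 7.3]
opening: 0.0179
```

step_arm(plan="1.2 0 0.05 0 0 0 0; 1.2 0 0 0 0 0 0; 1.2 0 0 0 0 0 0")

```text
clock: 17.53
tool_pos: [0.5085, -0.0656, 0.0726]
orientation: [-179.8, -0.0, -77.0]
force: [4.5, 2.4, 4.9]
opening: 0.0179
```

step_arm(plan="1.2 0 -0.05 0 0 0 0; 1.2 0 0 -0.1 0 0 0; 1.2 0 0 -0.1 0 0 0; 1.2 0 0 -0.1 0 0 0; 1.2 0 0 -0.1 0 0 0; 1.2 0 0 -0.1 0 0 0; 1.2 0 0 -0.1 0 0 0; 1.2 0 0 -0.1 0 0 0; 1.2 0 0 0 0 0 0; 1.2 0 0 0 0 0 0")

```text
clock: 18.37
tool_pos: [0.5084, -0.0656, 0.0788]
orientation: [-179.8, 0.0, -77.0]
force: [6.0, 2.5, -1.3]
opening: 0.0182
```

step_arm(plan="1.2 0 -0.1 0 0 0 0; 1.2 0 0 -0.2 0 0 0; 1.2 0 0 -0.5 0 0 0; 1.2 0 0 -1 0 0 0; 1.2 0 0 -2 0 0 0; 1.2 0 0 -2 0 0 0; 1.2 0 0 0 0 0 0; 1.2 0 0 0 0 0 0")

```text
clock: 19.03
tool_pos: [0.507, -0.0661, 0.1361]
orientation: [180.0, 0.0, -77.0]
force: [-0.5, -0.4, -1.0]
opening: 0.0179
```

```bash
python3 - <<'E'
from h import *
st()
c=calibration("wrist"); i=snapshot("wrist"); cv2.imwrite("pics/w8.png",i); np.save("c8.npy",c,allow_pickle=True)
crop(i,180,100,480,280,2.6,"pics/w8c.png")
s=snapshot("scene");cv2.imwrite("pics/s8.png",s);crop(s,280,120,440,240,5,"pics/s8c.png")
E
```

```text
19.033 [ 0.507  -0.0661  0.1361] [ 1.7996e+02  3.0000e-02 -7.7030e+01] [-0.49 -0.43 -0.99] 0.0179
```

View pics/w8c.png

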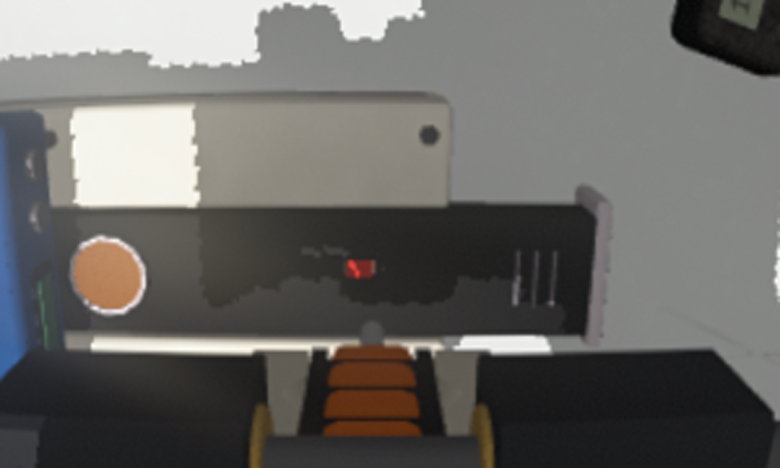

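View pics/s8c.png

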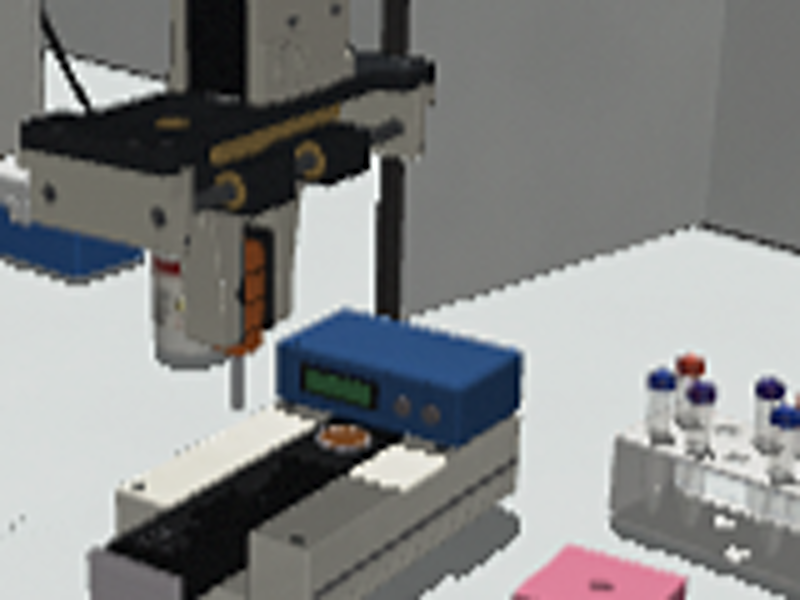

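```bash
python3 - <<'E'
from h import *
c=np.load("c8.npy",allow_pickle=True).item()
a=np.radians(12.9);ux=np.array([np.cos(a),np.sin(a)])
for z in(.04,.05):
    b=onz(c,"wrist",180+361/2.6,100+269/2.6,z)[:2]; b0=onz(np.load("c2.npy",allow_pickle=True).item(),"wrist",333.5,146.3,z)[:2]
    print(b,b0,(b-b0)@ux)
# front plate
p=onz(c,"wrist",180+595/2.6,100+262/2.6,.05)[:2]
p0=onz(np.load("c2.npy",allow_pickle=True).item(),"wrist",170+648/2.6,60+232/2.6,.05)[:2]
print(p,p0,(p-p0)@ux)
i=cv2.imread("pics/w8.png"); crop(i,290,180,350,245,9,"pics/w8d.png")
E
```

```text
[ 0.50882769 -0.06307994] [ 0.54972572 -0.05494569] -0.0416817814066736
[ 0.50941569 -0.06613816] [ 0.5503547  -0.05599885] -0.04216935611911393
[ 0.43590524 -0.08530596] [ 0.47374663 -0.07347719] -0.03952709665984237
```

View pics/w8d.png

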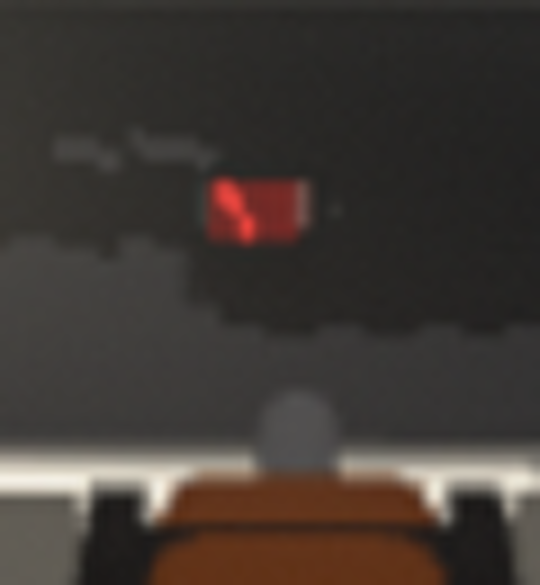

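step_arm(plan="1.2 0 0 -1 0 0 0; 1.2 0 0 0 0 0 6.5; 1.2 0 0 0 0 0 6.5; 1.2 2 0 0 0 0 0; 1.2 3.5 0 0 0 0 0; 1.2 3.5 0 0 0 0 0; 1.2 3.5 0 0 0 0 0; 1.2 3.5 0 0 0 0 0; 1.2 3.5 0 0 0 0 0; 1.2 3 0 0 0 0 0; 1.2 1.2 0 0 0 0 0; 1.2 0 0 0 0 0 0")

```text
clock: 20.13
tool_pos: [0.507, -0.3052, 0.145]
orientation: [179.9, 0.0, -90.2]
force: [0.5, 0.2, -1.5]
opening: 0.0176
```

step_arm(plan="1.2 0.5 0 1.5 0 0 0; 1.2 0 0 1.5 0 0 0; 1.2 0 0 1.5 0 0 0; 1.2 0 0 1 0 0 0; 1.2 0 0 0 0 0 0; 1.2 0 0 0 0 0 0; 1.2 0 0 0 0 0 0")

```text
clock: 20.72
tool_pos: [0.5085, -0.3077, 0.0916]
orientation: [-180.0, -0.0, -90.0]
force: [0.0, -0.4, -0.1]
opening: 0.0179
```

```bash
python3 - <<'E'
from h import *
st()
c=calibration("wrist"); i=snapshot("wrist"); cv2.imwrite("pics/w9.png",i); np.save("c9.npy",c,allow_pickle=True)
crop(i,240,160,400,270,5,"pics/w9c.png")
s=snapshot("scene");cv2.imwrite("pics/s9.png",s);crop(s,360,210,460,310,6,"pics/s9c.png")
E
```

```text
20.717 [ 0.5085 -0.3077  0.0916] [-1.7996e+02 -3.0000e-02 -8.9950e+01] [ 0.03 -0.37 -0.06] 0.0179
```

View pics/w9c.png

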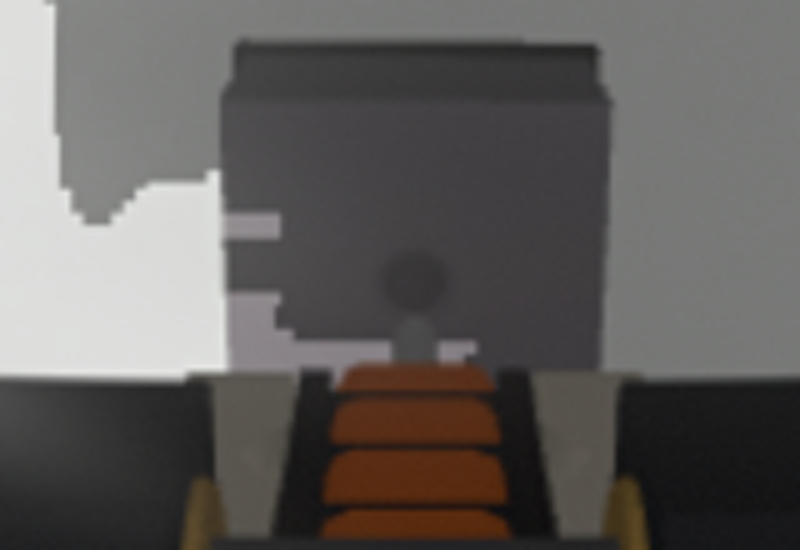

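View pics/s9c.png

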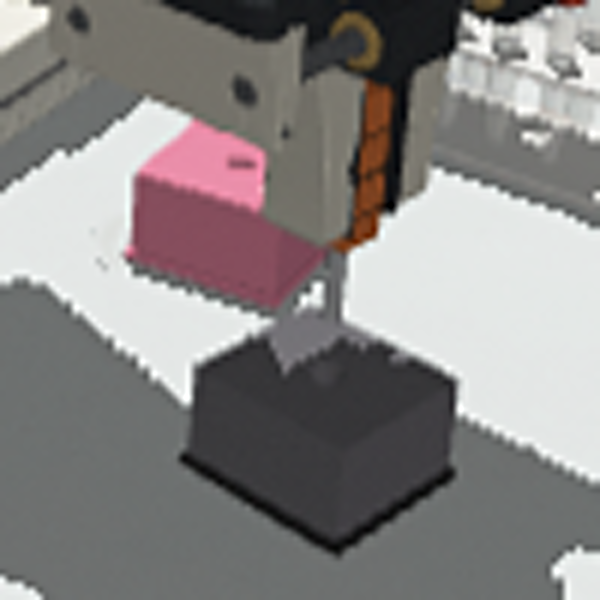

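```bash
python3 - <<'E'
from h import *
c=np.load("c9.npy",allow_pickle=True).item()
print("hole",onz(c,"wrist",323,160+279/5,.036), "tip", onz(c,"wrist",323,160+316/5,.0916-.0365)+[0,.003,0])
print("stand edges",onz(c,"wrist",240+220/5,160+98/5,.036),onz(c,"wrist",240+610/5,160+100/5,.036))
E
```

```text
hole [ 0.50766065 -0.30851897  0.036     ] tip [ 0.50768812 -0.30701894  0.0551    ]
stand edges [ 0.53534678 -0.33566063  0.036     ] [ 0.47997959 -0.33537434  0.036     ]
```

step_arm(plan="1.2 0.05 0.02 0 0 0 0; 1.2 0 0 1 0 0 0; 1.2 0 0 0.7 0 0 0; 1.2 0 0 0 0 0 0; 1.2 0 0 0 0 0 0")

```text
clock: 21.23
tool_pos: [0.5072, -0.3083, 0.0729]
orientation: [179.9, 0.0, -90.0]
force: [0.2, -0.1, -0.3]
opening: 0.018
```

step_arm(plan="1.2 0 0 0.1 0 0 0; 1.2 0 0 0.1 0 0 0; 1.2 0 0 0.1 0 0 0; 1.2 0 0 0.1 0 0 0; 1.2 0 0 0 0 0 0")

```text
clock: 21.65
tool_pos: [0.5076, -0.3084, 0.0696]
orientation: [180.0, 0.0, -90.0]
force: [-0.1, -0.4, -0.4]
opening: 0.0178
```

step_arm(plan="1.2 0 0 0.1 0 0 0; 1.2 0 0 0.2 0 0 0; 1.2 0 0 0.2 0 0 0; 1.2 0 0 0.2 0 0 0; 1.2 0 0 0 0 0 0")

```text
clock: 22.07
tool_pos: [0.5074, -0.3083, 0.0622]
orientation: [180.0, 0.0, -90.0]
force: [0.3, -0.4, -0.5]
opening: 0.018
```

step_arm(plan="1.2 0 0 0.3 0 0 0; 1.2 0 0 0.3 0 0 0; 1.2 0 0 0.3 0 0 0; 1.2 0 0 0.3 0 0 0; 1.2 0 0 0.2 0 0 0; 1.2 0 0 0 0 0 0; 1.2 0 0 0 0 0 0")

```text
clock: 22.65
tool_pos: [0.5076, -0.3084, 0.0486]
orientation: [180.0, 0.0, -90.0]
force: [-0.2, -0.3, -0.9]
opening: 0.018
```

step_arm(plan="1.2 0 0 0.1 0 0 0; 1.2 0 0 0.1 0 0 0; 1.2 0 0 0.1 0 0 0; 1.2 0 0 0 0 0 0; 1.2 0 0 0 0 0 0")

```text
clock: 23.07
tool_pos: [0.5077, -0.3084, 0.0457]
orientation: [180.0, -0.0, -90.0]
force: [-0.5, -0.4, -0.8]
opening: 0.0178
```

step_arm(plan="1.2 0 0 0.05 0 0 0; 1.2 0 0 0.05 0 0 0; 1.2 0 0 0 0 0 0; 1.2 0 0 0 0 0 0")

```text
clock: 23.4
tool_pos: [0.5077, -0.3084, 0.0447]
orientation: [180.0, -0.0, -90.0]
force: [-0.2, 0.1, -0.3]
opening: 0.0175
```

step_arm(plan="1.2 0 0 0.04 0 0 0; 1.2 0 0 0 0 0 0; 1.2 0 0 0 0 0 0; 1.2 0 0 0 0 0 0")

```text
clock: 23.73
tool_pos: [0.5078, -0.3085, 0.0445]
orientation: [-180.0, -0.0, -90.0]
force: [-0.5, 0.8, 1.8]
opening: 0.018
```

step_arm(plan="1.2 0 0 0.04 0 0 0; 1.2 0 0 0 0 0 0; 1.2 0 0 0 0 0 0; 1.2 0 0 0 0 0 0")

```text
clock: 24.07
tool_pos: [0.5078, -0.3085, 0.0445]
orientation: [-180.0, -0.0, -90.0]
force: [-2.3, 1.7, 5.9]
opening: 0.0177
```

Seated on the stand. Release.

step_arm(plan="1.2 0 0 -0.06 0 0 0; 1.2 0 0 0 0 0 0; 2.4 0 0 0 0 0 0; 3.5 0 0 0 0 0 0; 5 0 0 0 0 0 0; 6.5 0 0 0 0 0 0; 6.5 0 0 0 0 0 0; 6.5 0 0 0 0 0 0; 6.5 0 0 0 0 0 0; 6.5 0 0 0 0 0 0; 6.5 0 0 0 0 0 0; 6.5 0 0 0 0 0 0")

```text
clock: 25.07
tool_pos: [0.5077, -0.3084, 0.0446]
orientation: [-180.0, -0.0, -90.0]
force: [0.3, -0.1, -0.6]
opening: 0.0648
```

```bash
python3 - <<'E'
from h import *
st()
s=snapshot("scene");crop(s,360,200,470,310,5,"pics/r1.png")
E
```

```text
25.067 [ 0.5077 -0.3084  0.0446] [-180.   -0.  -90.] [ 0.3  -0.12 -0.59] 0.0648
```

View pics/r1.png

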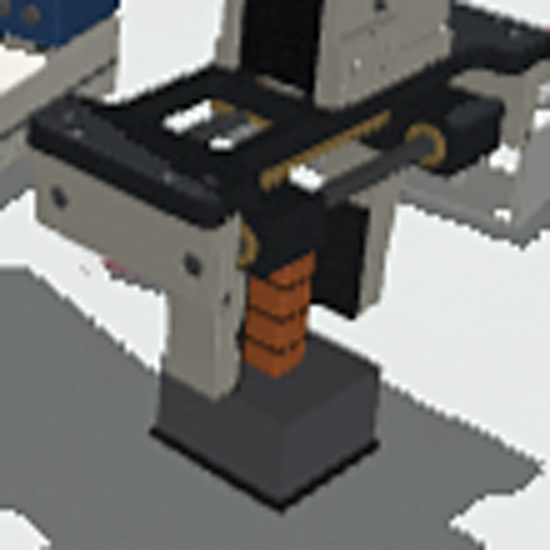

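Released, handle stands on the stand. Lift straight up and move back to view both things.

step_arm(plan="6.5 0 0 -1 0 0 0; 6.5 0 0 -2 0 0 0; 6.5 0 0 -3 0 0 0; 6.5 0 0 -3 0 0 0; 6.5 0 0 -3 0 0 0; 6.5 0 0 -3 0 0 0; 6.5 0 0 -3 0 0 0; 6.5 -3.5 0 0 0 0 0; 6.5 -3.5 0 0 0 0 0; 6.5 -3.5 0 0 0 0 0; 6.5 0 0 0 0 0 0; 6.5 0 0 0 0 0 0")

```text
clock: 26.12
tool_pos: [0.5078, -0.2019, 0.2259]
orientation: [-179.9, -0.0, -89.8]
force: [-0.9, -0.4, -0.7]
opening: 0.0652
```

```bash
python3 - <<'E'
from h import *
st()
i=snapshot("wrist");cv2.imwrite("pics/w10.png",i)
s=snapshot("scene");crop(s,280,160,450,310,4.5,"pics/s10.png")
a=cv2.imread("pics/scene0.png");crop(a,380,230,450,310,7,"pics/a.png")
A=cv2.resize(a[225:305,380:450],None,fx=5.5,fy=5.5);B=cv2.resize(s[225:305,380:450],None,fx=5.5,fy=5.5);cv2.imwrite("pics/cmp.png",np.hstack([A,B]))
E
```

```text
26.117 [ 0.5078 -0.2019  0.2259] [-179.91   -0.    -89.83] [-0.87 -0.45 -0.68] 0.0652
```

View pics/w10.png

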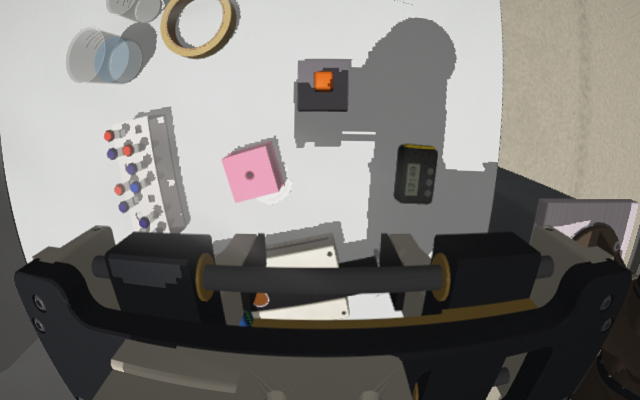

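View pics/s10.png

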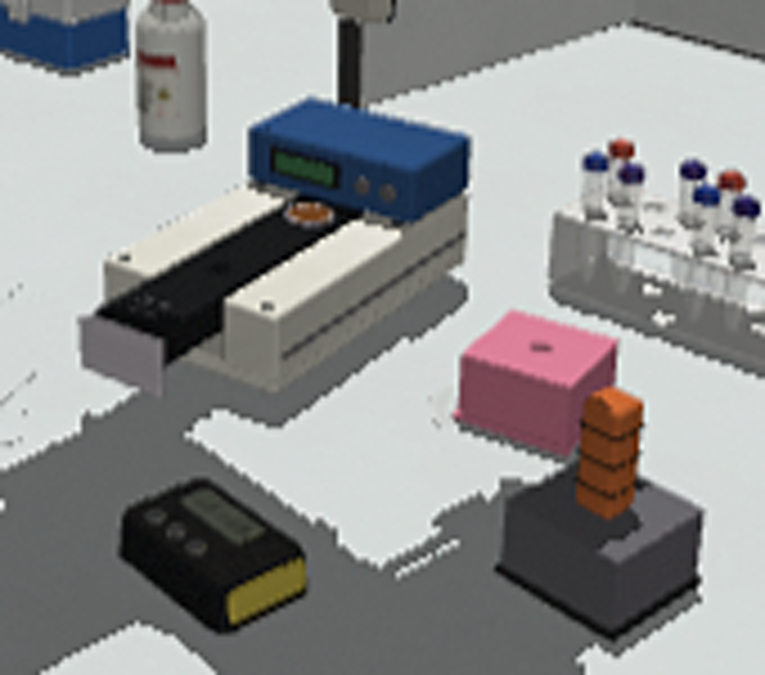

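View pics/cmp.png

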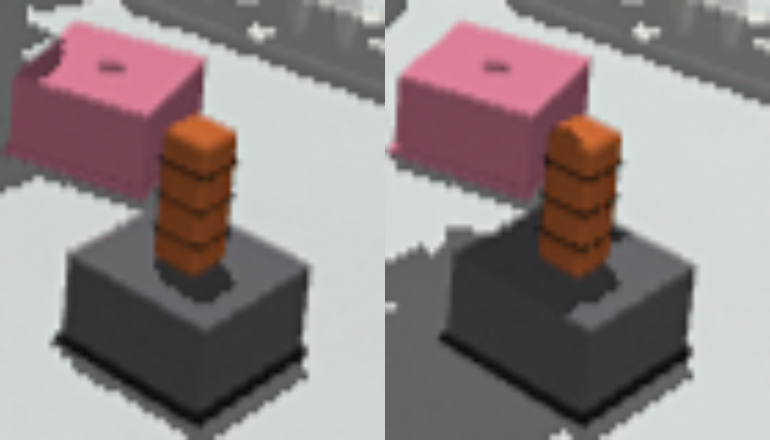

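```bash
python3 - <<'E'
from plant import workorder
print(workorder.close_job())
E
```

```text
the job is handed in; nothing more can be done
None
```

The slide is out at its stop, the pin tool is back in its stand, and the job is handed in, at about 26 s of the 58 s allowed. No verdict was reported.

**What I did**
- I took the pin tool from the grey stand and found the button by feel, about 10 mm below the mouth of the well.
- I pressed the button down onto its hard stop at about 8 N, then pushed the slide out until the arm stopped advancing. After that I lifted the pin and put the tool back in its stand.
- The highest force read at the wrist while the pin was in the well was under 10 N, against the 18 N limit. The readings were taken only at the end of each move.

**Last checks**
- **Slide:** a wrist picture taken after the lift puts the button 41.7 to 42.2 mm from where it started. A rougher measurement on the slide's front plate gave 39.5 mm. Both are above the 38.5 mm needed.
- **Button:** I did not measure directly that it sprang up. I infer it, because the pin was lifted clear with the slide beyond 39 mm.
- **Pin tool:** it met the stand at the same height as when I grasped it, and in the scene picture it stands upright with the same look as at the start.
- **Surroundings:** the timer looks unmoved in the last wrist picture, and I saw no change to the red-capped bottle. I did not re-check the white reagent bottle or the vial, though the arm never went near them. The gripper was open and clear of everything when I handed in.
- **Disagreement:** for the unit's position, the scene and side cameras gave results about 1.5 to 2 cm away from the wrist camera. I relied on the wrist camera and on feel.

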